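# Hang the chopping board on the latched peg

### The arm

A 6-joint arm with a two-finger parallel gripper is mounted at the origin on the work surface. World frame = base frame: x ahead of the robot, y to its left, z up, the work surface at z = 0. Lengths are in m, angles in degrees, forces in N, time in s.
With the tool pointing down it reaches from about 0.4 to 0.825 m from the base axis. Payload 7 kg.
Tool frame: the origin (TCP) lies midway between the tips of the shut fingers; the grasp point (between the pads) lies 19 mm behind it; z points along the fingers, x is the direction in which the jaws open and shut, and the axes are right-handed (so a half turn about z gives the same grasp; the last joint's range is limited). The gripper opens to 88 mm and grips with 3 to 60 N. Pads are 19 mm wide; open, the fingers measure 130 mm over their backs; the gripper's body (78 mm by 193 mm) begins 47 mm behind the grasp point.
Start: joints at [80.735, 20.546, 0.682, 0, -70.136, -16.507], TCP at [0.293, 0.608, 0.203] pointing down, gripper open.
Joint ranges: [-176.03, 176.03], [-82.01, 121.73], [-58.28, 71.71], [-173.87, 95.51], [-174.79, -0.11], [-173.66, 173.66]. Speed limits (degrees/s): [136.94, 136.94, 172.46, 180, 180, 180].

### API

Orientations are given as [roll, pitch, yaw] about the fixed x, y, z axes, in that order (R = Rz(yaw) Ry(pitch) Rx(roll)).
In Python, from plant import * gives the robot as it stands. The module is installed in compiled form; this text tells all that it offers.
- The arm moves only by the shell command python3 -m pendant 'ROWS' [OPENING]. ROWS is JSON, a list that holds one entry, the list of rows, each a list of 6 numbers: the shift along the world's x, y, z in mm, then the turn, a rotation vector about the world's x, y, z in degrees. A call has 1 to 10 rows; each row is the pose to reach, as a shift and turn from the pose commanded when the call began; what a row does not reach only later rows make up. A row lasts 1/8 s, in which the tool goes at most 62.5 mm and 10.7 degrees, less where a joint would pass 70% of its speed; a pose out of reach is approached as far as the arm can. A call with a gripper value outside its range is refused whole. OPENING is the closure, from -1 (fully open) to 1 (shut), set as the call begins (- or left out, the last holds). The fingers move at their own pace and stop on an object; the grip force is fixed at half the most. Time passes only in rows, so rows that repeat a pose let the fingers close. It gives the time, the measured TCP pose, the force and the opening at its end, in the units of the state.
- get_obs(): the state, without advancing time (a new reading comes with each control period).
- snapshot(name): name is "scene" or "top"; returns a dict with "pixels" (384x512x3 uint8, red, green, blue), "depth" (384x512 float32, m along the optical axis (not along the pixel's ray), 0 where there is no reading), "fx", "fy", "cx", "cy" (pixels), "pose" (4x4, takes a point from camera to world coordinates). Camera axes: x right, y down, z forward; pixel columns grow to the right and rows downward; lengths in m; the calibration is good to about 2 mm. A picture is of the moment at which its call begins.
- close_job(): hands the job in, once; it reports no verdict.
The state is a dict: "clock": time; "joint_pos": joint angles; "qvel": joint speeds; "tau": joint torques, N m; "tool_pos": TCP position; "orientation": TCP orientation; "force": force on the tool from outside, world axes, zero at the start; "moment": the same for the moment, N m; "opening": finger opening in m.
Only numpy, scipy, OpenCV 4.12 (cv2) and the standard library are available. Lean on these libraries where they do the work, as an engineer would, in place of code of your own. Each camera call takes 0.05 s, during which the arm holds its last target. There are 200 camera calls.

### The job

Take the small green chopping board out of the rack and hang it by its eye on the peg of the drying stand: push the eye gently along the peg, lifting the red gravity flap on the way, until the flap has dropped shut behind it, then let the board hang freely and still. Do not force the board or the gripper against the stand (keep under 15 N), and leave the white board, the bowl and the cress box where they are.

Things in the scene. Friction and masses are not known exactly. Their poses are not given: they have to be found in the camera images.
- board_mid (a point): Centre of the slab of the loose green plastic chopping board (0.14 to 0.2 kg): 8 mm thick (x), 200 mm wide (y), 110 mm tall (z up), upright in one of the two rack slots, bottom 10 mm above the table. A flat tab with the eye stands on the middle of its top edge. Front and back alike. Grasp across the 8 mm at the top edge, 75 mm to either side of the middle, to keep clear of peg, flap and post.
- board_eye (a point): Centre of the green board's eye: a round hole 16 mm in diameter, its axis along the board's x, through the tab (34 x 34 mm, 8 mm thick). 72 mm above board_mid along the board's z. The tab reaches 17 mm above and to either side of this point; the slab's top edge lies 17 mm below it.
- stand: Fixed drying stand. Origin on the table straight under the peg's root; its -x axis points out along the peg, towards the robot (yaw varies), z up. Base plate 200 x 150 x 12 mm centred at the origin; post 30 mm wide, 235 mm high, at x +8 to +33 mm. A blue bracket, 36 mm wide, clamped to the post carries peg, stop pad and flap. A board hanging freely has its eye centre 3 mm below the peg axis.
- peg_mark (a point): NOMINAL root of the peg on its axis, 200 mm above the table. The bracket's clamp is set anew each time, up to 15 mm higher or lower than this, and that is not measured: feel for the peg, for instance by gently raising the top of the tab against its underside. Peg: level steel rod, 10 mm in diameter, reaching 72 mm out from here along the stand's -x; rim of its tip rounded 2 mm.
- stop_mark (a point): Nominal centre of the face of the rubber stop pad (30 mm wide, 12 mm high) under the peg's root, facing out; 6 mm out from the root, 16 mm below the peg axis. Goes up and down with the bracket. It meets the board when the eye centre is at x = -10 mm in the stand's frame.
- pin_mark (a point): Nominal middle of the flap's hinge pin, 48 mm out from the peg's root and 42 mm above the peg axis; goes up and down with the bracket. Two blue rods, 6 mm thick and 31 mm apart, hold it; they slope down to the bracket's top, 29 mm above the peg axis.
- flap (a joint): Red gravity flap, 24 mm wide, 3 mm thick, 60 g, hanging from the pin to 6.5 mm above the peg axis. 0 = shut; grows as its lower edge swings inwards to the post and up (most 1.4 rad); it cannot swing outwards. An eye pushed along the peg lifts it 0.6 to 0.8 rad; once the eye centre is further in than about x = -16 mm in the stand's frame it drops to 0 behind the tab.
- rack: Fixed steel board rack, base 130 x 210 x 10 mm; origin on the table under its centre; two slots along its y axis, 11 mm wide, centred at x = -30 and +30 mm, between rails that reach 45 mm above the table. The green and the white board stand one in each slot; which in which differs.
- white_mid (a point): Centre of the slab of the white chopping board, same shape as the green one, standing in the other slot; to be left alone.
- bowl: Loose steel mixing bowl, 140 mm across, 60 mm high; origin under its centre; to be left alone.
- punnet: Loose cardboard cress box, 90 x 130 x 60 mm; origin under its centre; to be left alone.

How it is judged (in metres and radians):
On the way, in this order (a step that is already met when the one before it is completed fails the run):
1. the eye is on the peg and the board has lifted the flap (value of joint flap above 0.3 rad and x of board_eye in the frame of stand between -0.062 and -0.004 m and y of board_eye in the frame of stand between -0.008 and 0.008 m and z of board_eye in the frame of stand between 0.175 and 0.223 m), for 0.05 s.
2. the flap has dropped shut behind the eye (value of joint flap below 0.12 rad and y of board_eye in the frame of stand between -0.008 and 0.008 m and x of board_eye in the frame of stand between -0.043 and -0.004 m and z of board_eye in the frame of stand between 0.175 and 0.223 m), for 0.2 s.
At the end, for the whole second after the job is handed in: The green board hangs freely and all but still (slower than 0.06 m/s, within 0.2 rad of upright) with its eye on the peg, eye centre within 8 mm sideways of the peg axis and between 4 and 43 mm from the peg's root, and the flap is shut behind it (under 0.12 rad) (all of step 2 and contact force between board and stand above 0.5 N and linear speed of board below 0.06 m/s and angle between board_eye's own z axis and vertical below 0.2 rad and contact force between board and the fingers below 0.1 N); the robot touches nothing.
It fails at once if the green board is forced against the stand with over 15 N (contact force between board and stand above 15 N).
It fails at once if the robot strikes the stand with more than 15 N (contact force between any of the arm, the fingers and stand above 15 N).
It fails at once if the white board, the bowl or the cress box is moved by 30 mm or more (distance of any of white_mid, bowl, punnet from where it was at the start of the episode above 0.03 m).
It also fails if it takes over 72 s, if anything falls off the work surface, if the arm or the gripper's body presses on something with over 40 N, if the wrist force passes 120 N, or if a joint passes its speed limit or range.

## Working session

There is one attempt and no reset: what is moved stays moved. The work goes in short steps, Python scripts to look and compute and a shell command to move; the robot and the scene stay as the last step left them, time stands still between calls to the robot, and variables do not carry over. Pictures are saved under pics/ and viewed, about 8 in all and at most 12, crops included, and the job is handed in when it is done.

```bash
mkdir -p pics; cat > h.py <<'E'
from plant import *
import numpy as np, cv2
def save(s,name,crop=None,k=1):
    im=s["pixels"][:,:,::-1]
    if crop: im=im[crop[1]:crop[3],crop[0]:crop[2]]
    cv2.imwrite("pics/"+name,cv2.resize(im,None,fx=k,fy=k,interpolation=cv2.INTER_NEAREST))
def cloud(s):
    d=s["depth"];v,u=np.mgrid[:384,:512]
    P=np.stack([(u-s["cx"])/s["fx"]*d,(v-s["cy"])/s["fy"]*d,d],-1)
    W=P@s["pose"][:3,:3].T+s["pose"][:3,3]; W[d==0]=np.nan
    return W
E
python3 - <<'E'
from h import *
o=get_obs();print(o)
for n in("scene","top"):
    s=snapshot(n);save(s,n+"0.png");np.save(n+"0.npy",s,allow_pickle=True);print(n,s["fx"],s["cx"],s["cy"],s["pose"].round(3).tolist())
E
```

```text
{'clock': 0.0, 'joint_pos': array([ 8.07359091e+01,  2.05910302e+01,  6.32952149e-01, -2.03796917e-02,
       -7.01353382e+01, -1.65061219e+01]), 'qvel': array([ 0.03330194,  0.01785908,  0.0159281 , -0.08932566,  0.00105573,
       -0.04577418]), 'tau': array([-3.52921438e-05, -5.82721317e+01,  2.93046409e+01,  6.99689627e+00,
        6.71296104e-03, -1.71416482e-04]), 'tool_pos': array([0.29326853, 0.60736982, 0.20242023]), 'orientation': array([-1.79991825e+02, -9.50100629e-02, -1.15777160e+02]), 'force': array([ 0.33080556, -0.07066236,  0.85630756]), 'moment': array([-0.03966818, -0.04303345,  0.00959469]), 'opening': 0.08756173089002037}
scene 465.0142263573656 254.2426446204347 189.79751792623767 [[-0.769, 0.551, -0.323, 0.965], [0.639, 0.671, -0.376, 0.54], [0.009, -0.496, -0.868, 1.236], [0.0, 0.0, 0.0, 1.0]]
top 468.14040732603354 254.86947500028558 189.3826864894525 [[0.001, -0.992, 0.129, 0.407], [-1.0, 0.002, 0.021, 0.043], [-0.021, -0.129, -0.991, 1.299], [0.0, 0.0, 0.0, 1.0]]
```

View pics/scene0.png

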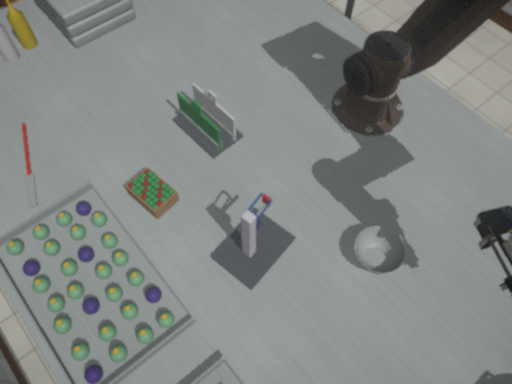

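View pics/top0.png

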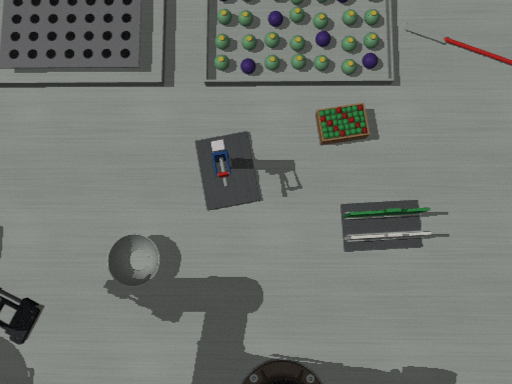

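The scene view shows the green board at about (200,120) in the rack and the stand at (250,230). In the top view the green board is at (387,212), the white one at (387,236), and the stand's base at (229,170) with its peg pointing down the image, towards the robot. Next I measure these.

```bash
cat > m.py <<'E'
from h import *
def ang(v): return np.degrees(np.arctan2(v[1],v[0]))
for n in("top","scene"):
    s=np.load(n+"0.npy",allow_pickle=True).item();W=cloud(s);hsv=cv2.cvtColor(s["pixels"],cv2.COLOR_RGB2HSV)
    H,S,V=[hsv[...,i].astype(int) for i in range(3)]
    def near(c,r): return np.hypot(W[...,0]-c[0],W[...,1]-c[1])<r
    rackc,standc=(0.4,-0.25),None
    z=W[...,2]
    g=(H>45)&(H<85)&(S>120)&(z>.05)&near((.54,-.27),.16)
    P=W[g];print(n,"green",len(P),P.min(0).round(4),P.max(0).round(4))
    top=P[(P[:,2]>.105)];slab=top[top[:,2]<.128]; tab=P[P[:,2]>.14]
    print(" tab mean",tab.mean(0).round(4),"tab",len(tab),tab.min(0).round(4),tab.max(0).round(4))
    if len(slab)>5:
        r=cv2.minAreaRect(slab[:,:2].astype(np.float32)*1000);print(" slabtop rect",r,slab.mean(0).round(4))
        vx=cv2.fitLine(slab[:,:2].astype(np.float32)*1000,cv2.DIST_L2,0,.01,.01).ravel();print(" line",vx,ang(vx))
    # dark plates by contours
    m=((V<90)&(S<70)&(abs(z-.011)<.006)).astype(np.uint8)
    m=cv2.morphologyEx(m,cv2.MORPH_CLOSE,np.ones((5,5)))
    cs,_=cv2.findContours(m,cv2.RETR_EXTERNAL,cv2.CHAIN_APPROX_NONE)
    for c in cs:
        if cv2.contourArea(c)>500:
            # cast onto plane z=.012/.010
            c=c.reshape(-1,2).astype(float)
            R=s["pose"][:3,:3];o=s["pose"][:3,3]
            d=np.c_[(c[:,0]-s["cx"])/s["fx"],(c[:,1]-s["cy"])/s["fy"],np.ones(len(c))]@R.T
            p=o+d*((.012-o[2])/d[:,2])[:,None]
            print(" dark",cv2.minAreaRect((p[:,:2]*1000).astype(np.float32)))
    for nm,mm in (("red",((H<8)|(H>172))&(S>130)&(z>.19)),("blue",(H>100)&(H<130)&(S>110)&(z>.16)),("peg/post",(S<60)&(z>.18)&(V>90))):
        mm&=near((.55,.12),.16)
        if mm.sum(): P=W[mm];print(" ",nm,len(P),P.mean(0).round(4),P.min(0).round(4),P.max(0).round(4))
E
python3 m.py; python3 - <<'E'
from h import *
a=np.load("top0.npy",allow_pickle=True).item();b=np.load("scene0.npy",allow_pickle=True).item()
A=cv2.resize(a["pixels"][125:215,185:305],None,fx=4,fy=4,interpolation=0);B=cv2.resize(b["pixels"][180:290,200:310],None,fx=4,fy=4,interpolation=0)
A=cv2.copyMakeBorder(A,0,max(0,B.shape[0]-A.shape[0]),0,0,0)
cv2.imwrite("pics/c1.png",cv2.resize(np.hstack([A,B])[:,:,::-1],(800,380)))
E
```

```text
top green 381 [ 0.4956 -0.3658  0.051 ] [ 0.5127 -0.169   0.1589]
 tab mean [ 0.5047 -0.2675  0.1524] tab 52 [ 0.5006 -0.284   0.1408] [ 0.5093 -0.2517  0.1589]
 slabtop rect ((504.8526916503906, -267.5736083984375), (7.94960355758667, 197.07733154296875), 3.2353811264038086) [ 0.5043 -0.2659  0.119 ]
 line [ 5.7217877e-02 -9.9836171e-01  5.0427390e+02 -2.6589322e+02] -86.719864
 dark ((92.6043930053711, 2.6084060668945312), (63.323429107666016, 197.64524841308594), 0.38006505370140076)
 dark ((475.3656311035156, -273.7647399902344), (129.47642517089844, 211.69778442382812), 3.2612862586975098)
 dark ((629.3698120117188, 143.81161499023438), (201.63015747070312, 158.37838745117188), 10.790802955627441)
 dark ((1015.4058837890625, 197.48397827148438), (25.967660903930664, 238.01966857910156), 89.6449966430664)
 dark ((1027.1649169921875, 570.431396484375), (217.95730590820312, 399.4518127441406), 0.1568092256784439)
  red 47 [0.5822 0.1396 0.2308] [0.578  0.1295 0.2041] [0.5881 0.1506 0.2404]
  blue 180 [0.6186 0.1477 0.2218] [0.5786 0.1233 0.1614] [0.6384 0.1668 0.2419]
  peg/post 212 [0.6297 0.1499 0.2207] [0.5584 0.1278 0.1918] [0.6641 0.1707 0.24  ]
scene green 36 [ 0.4999 -0.3245  0.1122] [ 0.5115 -0.1688  0.1555]
 tab mean [ 0.507  -0.2664  0.1536] tab 7 [ 0.5056 -0.277   0.1526] [ 0.5082 -0.2559  0.1555]
 slabtop rect ((504.95538330078125, -246.74838256835938), (5.329097747802734, 155.9152374267578), 2.845564842224121) [ 0.5033 -0.207   0.119 ]
 line [ 6.1207235e-02 -9.9812508e-01  5.0325208e+02 -2.0702695e+02] -86.49088
 dark ((30.50667953491211, 11.835235595703125), (185.7330780029297, 232.7873992919922), 26.862632751464844)
  red 17 [0.5838 0.1409 0.234 ] [0.5804 0.1331 0.2235] [0.5865 0.1478 0.2413]
  blue 9 [0.6232 0.1655 0.2227] [0.5932 0.1599 0.198 ] [0.6305 0.1674 0.2381]
  peg/post 329 [0.6394 0.1541 0.2181] [0.5577 0.1221 0.181 ] [0.6641 0.1707 0.2417]
```

View pics/c1.png

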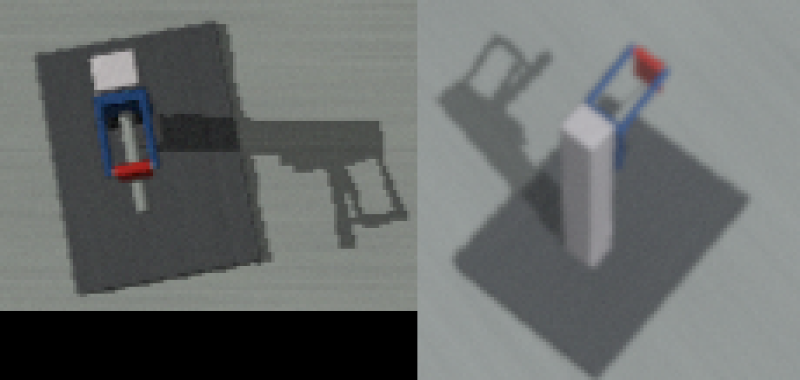

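The crop shows the peg tip at (140,210), the red flap at (132,170), the blue rods, and the post top at (113,70), so the peg points towards the robot. Next I refine the stand pose and estimate the peg height from depth.

```bash
cat > m2.py <<'E'
from h import *
s=np.load("top0.npy",allow_pickle=True).item();W=cloud(s);hsv=cv2.cvtColor(s["pixels"],cv2.COLOR_RGB2HSV)
H,S,V=[hsv[...,i].astype(int) for i in range(3)];z=W[...,2]
near=np.hypot(W[...,0]-.62,W[...,1]-.145)<.13
post=near&(z>.225)&(S<50)&(V>150)&(W[...,0]>.635)
P=W[post];print("post",len(P),P.mean(0),cv2.minAreaRect((P[:,:2]*1000).astype(np.float32)),np.median(P[:,2]))
peg=near&(z>.17)&(z<.22)&(S<60)&(W[...,0]<.63)
P=W[peg];print("peg",len(P),P.mean(0).round(4),P.min(0).round(4),P.max(0).round(4),np.percentile(P[:,2],[10,50,75,90,97]).round(4))
l=cv2.fitLine((P[:,:2]*1000).astype(np.float32),cv2.DIST_L2,0,.01,.01).ravel();print(l,np.degrees(np.arctan2(l[1],l[0])))
for i in range(550,640,6):
    q=P[(P[:,0]*1000>=i)&(P[:,0]*1000<i+6)]
    if len(q):print(i,len(q),q[:,1].mean().round(4),q[:,2].max().round(4))
tb=np.abs(z)<.01
print("table",np.nanmedian(z[tb&near]),"plate",np.nanmedian(z[near&(V<80)&(z<.03)]))
# plate left edge (away from shadow): corners from convex points
m=(near|(np.hypot(W[...,0]-.62,W[...,1]-.145)<.16))&(V<90)&(S<70)&(np.abs(z-.011)<.004)
P=W[m][:,:2]*1000
for yaw in(10,10.8,11.5):
    c,sn=np.cos(np.radians(yaw)),np.sin(np.radians(yaw));Q=P@np.array([[c,-sn],[sn,c]])
    lo=np.percentile(Q,.5,axis=0);hi=np.percentile(Q,99.5,axis=0);print(yaw,hi-lo,lo,hi)
E
python3 m2.py
```

```text
post 112 [0.64950257 0.15419241 0.23461363] ((649.6964111328125, 153.97630310058594), (22.318504333496094, 27.273534774780273), 11.171375274658203) 0.2348249796675108
peg 117 [0.5989 0.1444 0.1937] [0.5584 0.1331 0.1703] [0.6291 0.1626 0.2017] [0.183  0.1953 0.1972 0.1984 0.1995]
[9.7869503e-01 2.0531933e-01 5.9893146e+02 1.4437842e+02] 11.848193
556 7 0.1371 0.1976
562 9 0.1372 0.2017
568 12 0.1391 0.1973
574 9 0.1391 0.1996
580 3 0.1387 0.1975
592 8 0.1441 0.1977
598 9 0.1442 0.2005
604 12 0.1454 0.2012
610 9 0.1471 0.1984
616 14 0.1502 0.1994
622 20 0.1503 0.1978
628 5 0.146 0.1969
table 0.0007814055176744716 plate 0.011338082367855273
10 [197.84910757 147.18272081] [546.54482996 -36.04208121] [744.39393753 111.1406396 ]
10.8 [197.3342015  146.83914419] [547.1642325  -44.86030272] [744.498434   101.97884147]
11.5 [197.52429994 147.16448896] [547.41230889 -52.8967536 ] [744.93660883  94.26773536]
```

```bash
python3 -m pendant '[[[20,-30,50,0,0,4],[50,-85,90,0,0,10],[82,-143,100,0,0,16],[115,-200,100,0,0,22],[148,-257,100,0,0,28],[180,-314,100,0,0,34],[213,-371,100,0,0,36.8],[245,-427,100,0,0,36.8],[271,-471,100,0,0,36.8],[271,-471,100,0,0,36.8]]]' 1
python3 -m pendant '[[[0,0,-25,0,0,0],[0,0,-50,0,0,0],[0,0,-70,0,0,0],[0,0,-82,0,0,0],[0,0,-85,0,0,0],[0,0,-85,0,0,0]]]'
python3 - <<'E'
from h import *
o=get_obs();print({k:o[k].round(4) for k in("tool_pos","orientation","force","joint_pos","moment")})
s=snapshot("top");save(s,"p1.png",(185,125,305,215),5)
E
```

```text
clock: 1.35
tool_pos: [0.5654, 0.1338, 0.3028]
orientation: [179.9, -0.0, -79.2]
force: [-0.3, 0.0, -0.1]
opening: 0.0004
clock: 2.1
tool_pos: [0.5647, 0.1371, 0.2188]
orientation: [-180.0, 0.0, -78.9]
force: [0.3, -0.3, -0.0]
opening: 0.0005
{'tool_pos': array([0.5647, 0.1371, 0.2188]), 'orientation': array([-1.799671e+02,  5.000000e-04, -7.894900e+01]), 'force': array([ 0.326 , -0.2558, -0.0449]), 'joint_pos': array([ 3.29285e+01,  1.11733e+01, -1.02009e+01,  1.27000e-02,
       -6.85950e+01,  6.81179e+01]), 'moment': array([-0.0393, -0.046 , -0.0057])}
```

View pics/p1.png

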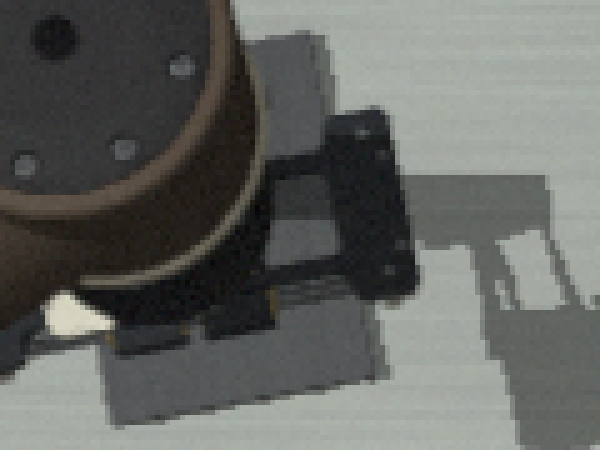

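The picture shows the gripper over the peg (peg hidden beneath the hand), and the shadow's fingers are above the peg. Next I lower the shut fingertips in small steps to feel the peg's top.

```bash
python3 -m pendant '[[[0,0,-8,0,0,0],[0,0,-12,0,0,0],[0,0,-14,0,0,0],[0,0,-14,0,0,0]]]'; python3 -m pendant '[[[0,0,-1,0,0,0],[0,0,-2,0,0,0],[0,0,-2,0,0,0]]]'
```

```text
clock: 2.65
tool_pos: [0.5644, 0.1368, 0.2042]
orientation: [180.0, -0.0, -79.0]
force: [0.1, 0.3, -0.4]
opening: 0.0004
clock: 3.02
tool_pos: [0.5645, 0.1368, 0.2023]
orientation: [180.0, -0.0, -79.0]
force: [0.1, 0.6, 0.6]
opening: 0.0003
```

```bash
python3 -m pendant '[[[0,0,-1,0,0,0],[0,0,-1,0,0,0]]]';python3 -m pendant '[[[0,0,-1,0,0,0],[0,0,-1,0,0,0]]]'
```

```text
clock: 3.28
tool_pos: [0.5645, 0.1368, 0.2013]
orientation: [180.0, -0.0, -79.0]
force: [0.3, 0.1, -0.3]
opening: 0.0005
clock: 3.52
tool_pos: [0.5645, 0.1368, 0.2003]
orientation: [180.0, -0.0, -79.0]
force: [0.3, -0.4, -0.4]
opening: 0.0006
```

```bash
python3 -m pendant '[[[0,0,-0.7,0,0,0],[0,0,-0.7,0,0,0]]]';python3 -m pendant '[[[0,0,-0.7,0,0,0],[0,0,-0.7,0,0,0]]]'
```

```text
clock: 3.78
tool_pos: [0.5645, 0.1368, 0.1996]
orientation: [180.0, 0.0, -79.0]
force: [-0.4, -0.9, -0.9]
opening: 0.0004
clock: 4.03
tool_pos: [0.5645, 0.1368, 0.1989]
orientation: [180.0, -0.0, -79.0]
force: [0.7, 1.0, 0.4]
opening: 0.0004
```

```bash
python3 -m pendant '[[[0,0,-0.7,0,0,0],[0,0,-0.7,0,0,0]]]';python3 -m pendant '[[[0,0,-0.5,0,0,0],[0,0,-0.5,0,0,0]]]'
```

```text
clock: 4.28
tool_pos: [0.5644, 0.1368, 0.1982]
orientation: [180.0, -0.0, -79.0]
force: [0.1, -0.0, 0.5]
opening: 0.0002
clock: 4.53
tool_pos: [0.5645, 0.1368, 0.1977]
orientation: [180.0, -0.0, -79.0]
force: [0.9, 1.0, -0.6]
opening: 0.0006
```

```bash
python3 -m pendant '[[[0,0,-0.5,0,0,0],[0,0,-0.5,0,0,0]]]'
```

```text
clock: 4.78
tool_pos: [0.5644, 0.1368, 0.1972]
orientation: [180.0, -0.0, -79.0]
force: [0.6, 0.6, -0.1]
opening: 0.0004
```

```bash
python3 -m pendant '[[[0,0,-0.6,0,0,0],[0,0,-0.6,0,0,0]]]'; python3 -m pendant '[[[0,0,-0.6,0,0,0],[0,0,-0.6,0,0,0]]]'
```

```text
clock: 5.03
tool_pos: [0.5645, 0.1368, 0.1966]
orientation: [180.0, -0.0, -79.0]
force: [-0.2, 0.2, 0.1]
opening: 0.0005
clock: 5.28
tool_pos: [0.5645, 0.1368, 0.196]
orientation: [180.0, -0.0, -79.0]
force: [-0.8, -0.0, 0.7]
opening: 0.0001
```

```bash
python3 -m pendant '[[[0,0,-0.6,0,0,0],[0,0,-0.6,0,0,0]]]'
```

```text
clock: 5.52
tool_pos: [0.5645, 0.1368, 0.1954]
orientation: [180.0, -0.0, -79.0]
force: [-0.4, 0.0, 0.2]
opening: 0.0003
```

```bash
python3 -m pendant '[[[0,0,-0.6,0,0,0],[0,0,-0.6,0,0,0]]]'
```

```text
clock: 5.78
tool_pos: [0.5645, 0.1368, 0.1948]
orientation: [180.0, -0.0, -79.0]
force: [0.0, 0.2, -0.1]
opening: 0.0007
```

```bash
python3 -m pendant '[[[0,0,-0.6,0,0,0],[0,0,-0.6,0,0,0]]]'
```

```text
clock: 6.02
tool_pos: [0.5645, 0.1368, 0.1942]
orientation: [180.0, -0.0, -79.0]
force: [0.3, 0.4, -0.1]
opening: 0.001
```

```bash
python3 -m pendant '[[[0,0,-0.6,0,0,0],[0,0,-0.6,0,0,0]]]'
```

```text
clock: 6.28
tool_pos: [0.5644, 0.1368, 0.1936]
orientation: [180.0, -0.0, -79.0]
force: [-0.1, -0.3, -0.2]
opening: 0.0005
```

```bash
python3 - <<'E'
from h import *
s=snapshot("scene");save(s,"p2.png",(190,160,310,250),6)
E
```

```text
(no output)
```

View pics/p2.png

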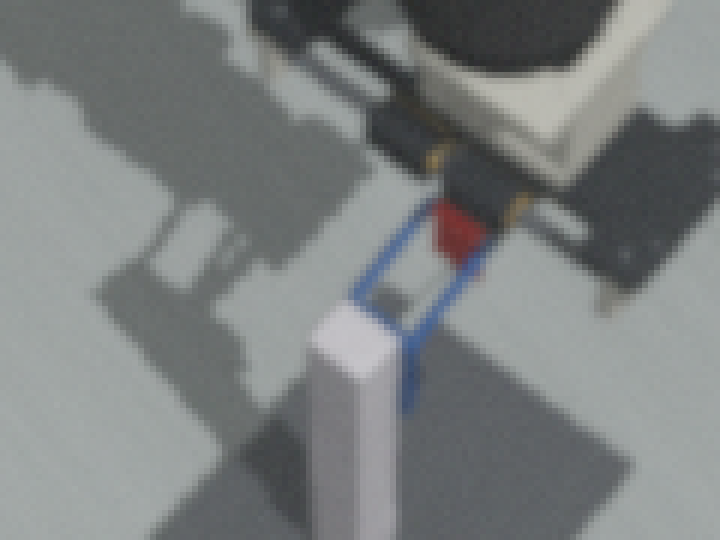

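The picture shows the fingers just in front of the flap (460,230), with the peg hidden under them. I continue down towards the lowest possible peg top, 0.190.

```bash
python3 -m pendant '[[[0,0,-0.7,0,0,0],[0,0,-0.7,0,0,0]]]'
```

```text
clock: 6.58
tool_pos: [0.5645, 0.1368, 0.1929]
orientation: [180.0, -0.0, -79.0]
force: [0.1, -0.3, -0.1]
opening: 0.0006
```

```bash
python3 -m pendant '[[[0,0,-0.7,0,0,0],[0,0,-0.7,0,0,0]]]'
```

```text
clock: 6.82
tool_pos: [0.5644, 0.1368, 0.1922]
orientation: [180.0, 0.0, -79.0]
force: [0.6, 0.3, 0.2]
opening: 0.0006
```

```bash
python3 -m pendant '[[[0,0,-0.7,0,0,0],[0,0,-0.7,0,0,0]]]'
```

```text
clock: 7.08
tool_pos: [0.5645, 0.1368, 0.1915]
orientation: [180.0, -0.0, -79.0]
force: [-0.0, -0.3, -0.1]
opening: 0.0008
```

```bash
python3 -m pendant '[[[0,0,-0.7,0,0,0],[0,0,-0.7,0,0,0]]]'
```

```text
clock: 7.32
tool_pos: [0.5644, 0.1368, 0.1908]
orientation: [180.0, -0.0, -79.0]
force: [0.8, -0.1, -0.6]
opening: 0.0006
```

```bash
python3 - <<'E'
from h import *
o=get_obs();print(o["tool_pos"],o["force"],o["moment"])
s=snapshot("scene");t=snapshot("top")
W=cloud(s)
def pr(s,p):
    q=s["pose"][:3,:3].T@(np.array(p)-s["pose"][:3,3]);return (s["fx"]*q[0]/q[2]+s["cx"],s["fy"]*q[1]/q[2]+s["cy"])
for nm,p in dict(tcp=o["tool_pos"],pegtip=(.5585,.136,.193),root=(.629,.1497,.193),pin=(.582,.1405,.235)).items():
    for n,ss in(("s",s),("t",t)):print(nm,n,np.round(pr(ss,p),1), "p2px" if n=="s" else "",np.round((np.array(pr(s,p))-[190,160])*6) if n=="s" else "")
print("\n".join(str([tuple((W[r,c]*1000).round().astype(int)) if W[r,c,0]==W[r,c,0] else None for c in range(254,286,4)]) for r in range(180,206,3)))
# old scene peg depth
a=np.load("scene0.npy",allow_pickle=True).item();w=cloud(a)
m=(w[...,2]>.16)&(w[...,2]<.215)&(np.hypot(w[...,0]-.59,w[...,1]-.142)<.035)
print((w[m]*1000).round().astype(int).tolist()[:60])
im=a["pixels"][175:245,220:300];cv2.imwrite("pics/p3.png",cv2.resize(im,None,fx=8,fy=8,interpolation=0)[:,:,::-1])
E
```

```text
[0.5644454  0.13682565 0.19077424] [ 0.79596981 -0.07414927 -0.6414111 ] [-0.08039525 -0.03176035  0.03041169]
tcp s [270.  200.2] p2px [480. 241.]
tcp t [225.6 183.9]  
pegtip s [271.6 198.3] p2px [490. 230.]
pegtip t [225.8 186.2]  
root s [253.8 217.7] p2px [383. 346.]
root t [220.4 157.2]  
pin s [266.3 196.7] p2px [458. 220.]
pin t [222.5 173.6]  
[(np.int64(602), np.int64(116), np.int64(304)), (np.int64(596), np.int64(123), np.int64(307)), (np.int64(588), np.int64(129), np.int64(307)), (np.int64(588), np.int64(142), np.int64(324)), (np.int64(587), np.int64(154), np.int64(337)), (np.int64(595), np.int64(175), np.int64(373)), (np.int64(591), np.int64(183), np.int64(380)), (np.int64(584), np.int64(188), np.int64(378))]
[(np.int64(606), np.int64(121), np.int64(301)), (np.int64(599), np.int64(128), np.int64(303)), (np.int64(591), np.int64(132), np.int64(300)), (np.int64(581), np.int64(135), np.int64(293)), (np.int64(587), np.int64(155), np.int64(324)), (np.int64(583), np.int64(164), np.int64(333)), (np.int64(594), np.int64(187), np.int64(374)), (np.int64(587), np.int64(192), np.int6
[... 2925 characters left out ...]
7], [586, 138, 197], [583, 139, 196], [581, 140, 195], [578, 152, 208], [588, 136, 192], [588, 140, 198], [587, 143, 201], [580, 150, 203], [578, 152, 203], [593, 139, 197], [591, 140, 195], [590, 143, 199], [580, 150, 197], [596, 139, 195], [594, 140, 194], [594, 144, 199], [591, 144, 197], [601, 140, 197], [599, 141, 196], [598, 144, 199], [595, 145, 197], [601, 140, 192], [602, 145, 200], [599, 146, 199], [605, 141, 193], [605, 145, 199], [603, 147, 199], [611, 144, 199], [608, 144, 196], [607, 147, 198], [604, 147, 195], [615, 146, 201], [612, 146, 197], [611, 148, 198], [608, 148, 196], [617, 144, 195], [615, 146, 196], [614, 148, 197], [611, 148, 194], [618, 149, 200], [614, 148, 192]]
```

View pics/p3.png

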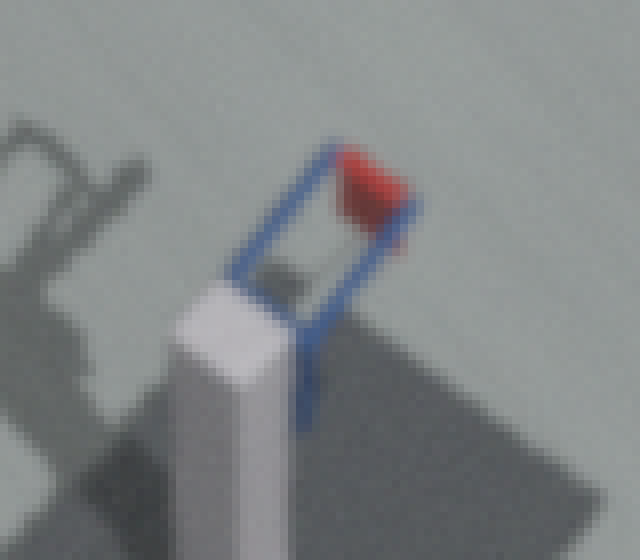

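The camera depths put the peg's top at about 0.198 in both views, yet the fingertips met nothing at 0.191, so I can't trust where the fingertip surfaces are. I will take the board and feel with the tab instead, as the task suggests. First I lift off and go to the board with the fingers only partly open, because the white board is near.

```bash
python3 -m pendant '[[[0,0,55,0,0,0],[0,0,110,0,0,0],[-7,-40,130,0,0,-10.7],[-15,-90,130,0,0,-21],[-24,-140,130,0,0,-32],[-34,-190,130,0,0,-42],[-44,-240,130,0,0,-53],[-54,-290,130,0,0,-64],[-64,-330,130,0,0,-74],[-64,-330,130,0,0,-85]]]' 0.18
python3 -m pendant '[[[0,0,0,0,0,-10],[0,0,0,0,0,-12.7],[0,0,-60,0,0,-12.7],[0,0,-110,0,0,-12.7],[0,0,-130,0,0,-12.7],[0,0,-130,0,0,-12.7]]]'
python3 - <<'E'
from h import *
o=get_obs();print(o["tool_pos"],o["orientation"],o["opening"])
s=snapshot("scene");W=cloud(s);p=o["tool_pos"]
m=(np.hypot(W[...,0]-p[0],W[...,1]-p[1])<.08)&(W[...,2]>p[2]-.02)&(W[...,2]<p[2]+.09)
c,sn=np.cos(np.radians(o["orientation"][2])),np.sin(np.radians(o["orientation"][2]))
Q=(W[m]-p)*1000;print(np.c_[Q[:,0]*c+Q[:,1]*sn,Q[:,0]*sn-Q[:,1]*c,Q[:,2]].round().astype(int).tolist()[::max(1,len(Q)//60)])
save(s,"p4.png",(140,60,280,165),5)
E
```

```text
clock: 8.68
tool_pos: [0.4996, -0.1955, 0.3209]
orientation: [-180.0, -0.0, -164.3]
force: [0.1, -0.2, -0.2]
opening: 0.0358
clock: 9.43
tool_pos: [0.4995, -0.1931, 0.1895]
orientation: [180.0, -0.2, -176.4]
force: [1.3, -0.9, 0.3]
opening: 0.0357
[ 0.49947416 -0.19310278  0.18949724] [ 179.98052384   -0.18552028 -176.41685302] 0.03570319909303561
[[24, 1, 86], [22, 3, 85], [22, -11, 69], [22, -2, 76], [22, 7, 85], [20, -4, 72], [24, -1, 72], [19, -3, 70], [36, 10, 68], [27, 9, 70], [33, 10, 66], [23, 9, 69], [29, 10, 64], [37, 9, 58], [18, 10, 69], [25, 11, 65], [33, 9, 57], [19, 0, 57], [20, 7, 62], [25, 10, 60], [30, 12, 58], [19, -10, 44], [18, 0, 53], [17, 11, 63], [24, 11, 57], [31, 10, 51], [18, 0, 48], [19, 8, 55], [26, 8, 49], [31, 11, 48], [21, -4, 39], [19, 8, 51], [26, 8, 46], [32, 9, 42], [19, -6, 35], [18, 3, 43], [20, 11, 49], [25, 13, 46], [34, 10, 36], [21, -5, 30], [18, 8, 42], [22, 12, 43], [30, 10, 35], [18, -6, 28], [21, -1, 29], [21, 9, 37], [26, 11, 35], [34, 10, 27], [18, 8, 35], [23, 10, 33], [-52, 11, 88], [19, 10, 31], [20, 8, 24], [-17, 7, 49], [-34, -2, 51], [-23, 10, 53], [-32, -12, 36], [-32, -1, 46], [-32, 12, 57], [-20, 6, 42], [-33, -10, 35], [-33, -1, 43], [-35, 11, 54], [-27, 10, 47], [-18, 7, 37], [-31, -9, 30], [-31, 1, 39], [-31, 10, 47], [-22, 6, 35], [-33, -2, 33], [-33, 8, 42], [-27, 8, 37], [-21, 10, 34], [-33, 6, 36], [-29, 11, 37], [-24, 13, 34], [-33, 6, 31], [-28, 9, 31], [-33, 10, 30]]
```

View pics/p4.png

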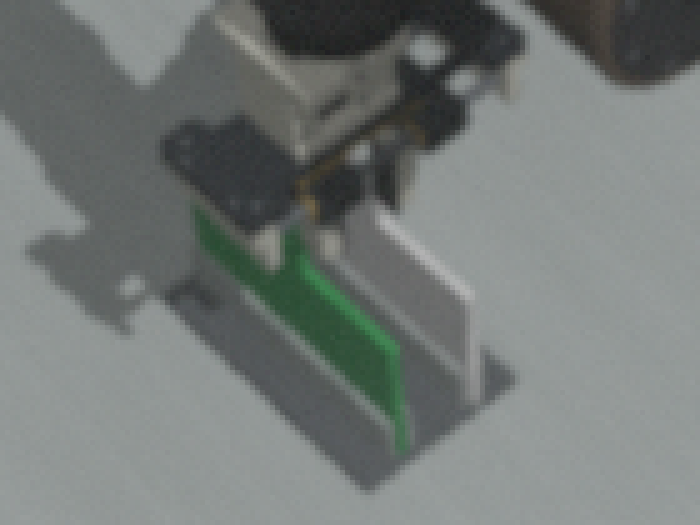

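The picture shows the light-coloured fingers astride the green board's near end, with their tips at about (270,265) and (330,250). By depth the fingertips end about 24 mm above the reported TCP, which explains the missed touch. I will grip deeper (TCP about 0.078), which clears rails, tabs and body by either reading.

```bash
python3 -m pendant '[[[0,0,-40,0,0,0],[0,0,-75,0,0,0],[0,0,-95,0,0,0],[0,0,-106,0,0,0],[0,0,-112,0,0,0],[0,0,-112,0,0,0]]]'
python3 -m pendant '[[[0,0,0,0,0,0],[0,0,0,0,0,0],[0,0,0,0,0,0],[0,0,0,0,0,0],[0,0,0,0,0,0]]]' 1
```

```text
clock: 10.22
tool_pos: [0.501, -0.1932, 0.0795]
orientation: [-180.0, 0.0, -176.4]
force: [0.7, 0.4, -0.0]
opening: 0.0362
clock: 10.85
tool_pos: [0.5007, -0.1932, 0.0791]
orientation: [-180.0, 0.0, -176.4]
force: [-0.6, 0.3, 2.2]
opening: 0.0074
```

```bash
python3 -m pendant '[[[0,0,15,0,0,0],[0,0,40,0,0,0],[0,0,80,0,0,0],[0,0,120,0,0,0],[0,0,150,0,0,0],[0,40,160,0,0,0],[0,80,160,0,0,1],[0,120,160,0,0,2],[1,160,160,0,0,3],[2,200,160,0,0,4]]]'
python3 -m pendant '[[[1,40,0,0,0,1],[2,80,0,0,0,2],[3,120,0,0,0,3],[4,155,0,0,0,3.7],[4,180,0,0,0,3.7],[4,195,0,0,0,3.7],[4,195,-40,0,0,3.7],[4,195,-80,0,0,3.7],[4,195,-115,0,0,3.7],[4,195,-115,0,0,3.7]]]'
cat > eye.py <<'E'
from h import *
import sys
def yawR(a): a=np.radians(a);return np.array([[np.cos(a),-np.sin(a)],[np.sin(a),np.cos(a)]])
SO=np.array([.6292,.1497]);SY=11.0
o=get_obs();p=o["tool_pos"];print("tcp",p.round(4),o["orientation"].round(2),"F",o["force"].round(1))
for n in("top","scene"):
    s=snapshot(n);W=cloud(s);hsv=cv2.cvtColor(s["pixels"],cv2.COLOR_RGB2HSV);H,S=hsv[...,0],hsv[...,1]
    g=(H>45)&(H<85)&(S>110)&(np.hypot(W[...,0]-p[0],W[...,1]-p[1])<.2)&(W[...,2]>.03)
    P=W[g]; zt=np.percentile(P[:,2],99.5)
    tab=P[(P[:,2]>zt-.022)]
    sl=P[(P[:,2]<zt-.029)]; top=P[(P[:,2]<zt-.029)&(P[:,2]>zt-.041)]
    # board plane y direction from everything
    l=cv2.fitLine((P[:,:2]*1000).astype(np.float32),cv2.DIST_HUBER,0,.01,.01).ravel();a=np.degrees(np.arctan2(l[1],l[0]))%180-90
    c=np.cov((P-P.mean(0)).T);w,v=np.linalg.eigh(c);nrm=v[:,0]*np.sign(v[0,0])
    q=P[:,:2]@yawR(a)
    print(n,len(P),"yaw",a.round(2),"tilt(normal z deg)",np.degrees(np.arcsin(nrm[2])).round(2),"ztop",zt.round(4),"tab",len(tab),tab.mean(0).round(4),"ztabmed-top",np.round(np.sort(tab[:,2])[-12:],4))
    e=(tab[:,:2].mean(0)-SO)@yawR(SY);print("  tab in stand frame",(e*1000).round(1),"ends y",np.percentile(q[:,1],[.5,99.5]).round(4),"mid",(np.percentile(q[:,1],[.5,99.5]).mean()).round(4),"tab y",(np.percentile((tab[:,:2]@yawR(a))[:,1],[2,98]).mean()).round(4))
    if len(top)>10:
        t=top[:,:]; y=t[:,:2]@yawR(a)[:,1]; print("  top edge roll deg",np.degrees(np.polyfit(y,t[:,2],1)[0]).round(2),t[:,2].mean().round(4))
    np.save(n+"1.npy",s,allow_pickle=True)
E
python3 eye.py; python3 -c "
from h import *
s=np.load('scene1.npy',allow_pickle=True).item();save(s,'p5.png',(190,150,330,255),5)"
```

```text
clock: 12.1
tool_pos: [0.502, 0.008, 0.2397]
orientation: [180.0, 0.0, -172.4]
force: [0.4, 0.5, -2.1]
opening: 0.0077
clock: 13.35
tool_pos: [0.5049, 0.2002, 0.1219]
orientation: [-179.9, -0.3, -168.8]
force: [-0.1, -0.3, -1.2]
opening: 0.0079
tcp [0.5049 0.2002 0.1219] [-179.86   -0.28 -168.76] F [-0.1 -0.3 -1.2]
top 431 yaw 11.85 tilt(normal z deg) 17.0 ztop 0.631 tab 10 [0.3176 0.2162 0.6206] ztabmed-top [0.6096 0.6099 0.6105 0.613  0.6147 0.6221 0.6229 0.6324 0.6344 0.6368]
  tab in stand frame [-293.2  124.7] ends y [-0.0813  0.1795] mid 0.0491 tab y 0.1495
scene 162 yaw 11.29 tilt(normal z deg) -0.02 ztop 0.1997 tab 19 [0.5241 0.1242 0.1922] ztabmed-top [0.1922 0.193  0.1942 0.1952 0.1959 0.196  0.1961 0.1979 0.1988 0.1992
 0.1992 0.2017]
  tab in stand frame [-108.1   -5. ] ends y [-0.0709  0.0343] mid -0.0183 tab y 0.0221
  top edge roll deg -0.02 0.1632
```

View pics/p5.png

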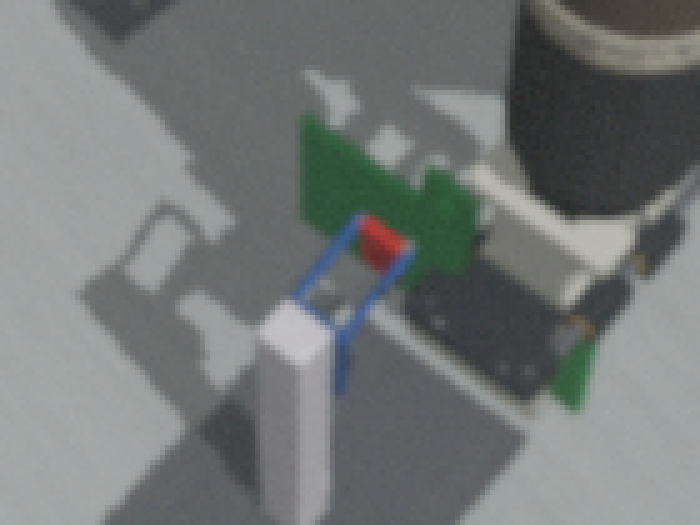

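The picture shows the board held upright in front of the peg, tab top at (445,175), level with the flap, with the gripper body clear to the right of the rods. I fix the filter to measure the eye better.

```bash
cat > e2.py <<'E'
from h import *
def yawR(a): a=np.radians(a);return np.array([[np.cos(a),-np.sin(a)],[np.sin(a),np.cos(a)]])
SO=np.array([.6292,.1497]);SY=11.0
def run(take=True):
    o=get_obs();p=o["tool_pos"];ez=p[2]+.0579;print("tcp",p.round(4),o["orientation"].round(2),"F",o["force"].round(1),"eye z nominal",ez.round(4))
    for n in("top","scene"):
        s=snapshot(n) if take else np.load(n+"1.npy",allow_pickle=True).item()
        W=cloud(s);hsv=cv2.cvtColor(s["pixels"],cv2.COLOR_RGB2HSV);H,S=hsv[...,0],hsv[...,1]
        g=(H>45)&(H<85)&(S>110)&(np.hypot(W[...,0]-p[0],W[...,1]-p[1])<.2)&(W[...,2]>.03)&(W[...,2]<ez+.024)
        Q=W[g].copy();Q[:,:2]=(Q[:,:2]-SO)@yawR(SY);Q*=1000;z=ez*1000
        t=Q[abs(Q[:,2]-z)<14];tt=Q[Q[:,2]>z+9];e=Q[(Q[:,2]>z-24)&(Q[:,2]<z-13)];b=Q[Q[:,2]<z-24]
        f=lambda a:np.percentile(a,[1,50,99]).round(1) if len(a) else None
        print(n,len(Q),"tab x",f(t[:,0]),"y",f(t[:,1]),len(t),"| top of tab x",f(tt[:,0]),"y",f(tt[:,1]),"z",f(tt[:,2]),len(tt),"| edge x",f(e[:,0]),"y",f(e[:,1]),"z",f(e[:,2]),"| slab y",f(b[:,1]),"x",f(b[:,0]))
        if len(e)>8: print("  roll",np.degrees(np.polyfit(e[:,1],e[:,2],1)[0]).round(2),"yaw rel",-np.degrees(np.polyfit(e[:,1],e[:,0],1)[0]).round(2))
if __name__=="__main__":
    import sys;run(len(sys.argv)<2)
E
python3 e2.py old
```

```text
tcp [0.5072 0.2019 0.1252] [-1.7999e+02  5.0000e-02 -1.6871e+02] F [-0.1 -0.2 -1.1] eye z nominal 0.1831
top 406 tab x [-116.  -114.2 -108.9] y [-19.8  -5.8  12.3] 47 | top of tab x [-115.9 -112.4 -108.8] y [-19.5  -4.1  11.6] z [192.6 196.4 200.2] 42 | edge x [-115.9 -112.4 -108.5] y [-101.4  -41.2   39.3] z [159.3 162.1 167.5] | slab y [-99.5 -32.6  43.8] x [-116.6 -115.9 -110.4]
  roll -0.02 yaw rel 0.27
scene 162 tab x [-115.3 -108.  -106.1] y [-17.   -6.2  10.4] 34 | top of tab x [-110.3 -107.5 -106. ] y [-13.6  -4.8   6. ] z [192.3 196.1 201.5] 12 | edge x [-110.5 -107.7 -105.8] y [-96.7 -38.3   6.6] z [159.6 162.6 169.4] | slab y [-90.9 -44.2   5.9] x [-110.1 -107.7 -105.5]
  roll -0.17 yaw rel -0.02
```

```bash
python3 e2.py
```

```text
tcp [0.5072 0.2019 0.1252] [-1.7999e+02  5.0000e-02 -1.6871e+02] F [-0.1 -0.2 -1.1] eye z nominal 0.1831
top 401 tab x [-113.6 -113.1 -107.9] y [-45.8  -2.2  20.6] 27 | top of tab x [-113.5 -109.9 -106.3] y [-18.2  -2.4  13.8] z [193.9 199.  204.4] 46 | edge x [-113.6 -110.2 -105.9] y [-100.   -43.8   40.9] z [160.1 164.6 169.1] | slab y [-99.8 -29.5  43.4] x [-113.9 -113.1 -112.5]
  roll 0.11 yaw rel 0.31
scene 196 tab x [-114.3 -107.2 -104.4] y [-51.4  -4.8  10.4] 43 | top of tab x [-109.3 -106.8 -104.5] y [-13.6  -2.7   9.2] z [193.1 198.2 204.6] 21 | edge x [-109.6 -106.3 -104.4] y [-91.8 -44.8   1.5] z [160.1 164.  169.3] | slab y [-91.8 -43.2   7.2] x [-109.7 -106.5 -103.6]
  roll 0.23 yaw rel 0.13
```

```bash
python3 -m pendant '[[[0,0,-10,0,0,0],[0,0,-20,0,0,0],[15,4,-20,0,0,0],[30,7,-20,0,0,0],[41,10,-20,0,0,0],[46,11,-20,0,0,0],[46,11,-20,0,0,0],[46,11,-20,0,0,0]]]'
python3 -m pendant '[[[0,0,2,0,0,0],[0,0,4,0,0,0],[0,0,6,0,0,0],[0,0,6,0,0,0],[0,0,6,0,0,0]]]'
python3 e2.py
```

```text
clock: 14.55
tool_pos: [0.5522, 0.2127, 0.1038]
orientation: [-180.0, -0.0, -168.7]
force: [0.5, 0.3, -1.0]
opening: 0.0081
clock: 15.18
tool_pos: [0.5524, 0.2128, 0.1099]
orientation: [180.0, 0.0, -168.7]
force: [-0.4, -0.4, -1.6]
opening: 0.0076
tcp [0.5524 0.2128 0.1099] [ 180.      0.   -168.71] F [-0.4 -0.4 -1.6] eye z nominal 0.1678
top 472 tab x [-67.4 -66.3 -60. ] y [-54.7  -6.4  33.2] 27 | top of tab x [-67.  -64.  -59.7] y [-16.1  -6.5  16.6] z [178.3 183.7 187.7] 31 | edge x [-67.2 -63.7 -59.8] y [-96.7 -42.5  41.2] z [144.1 148.9 154. ] | slab y [-96.4 -26.2  46.5] x [-67.5 -66.7 -65.9]
  roll 0.03 yaw rel 0.56
scene 123 tab x [-61.5 -59.9 -59.8] y [1.6 5.9 8.8] 3 | top of tab x None y None z None 0 | edge x [-63.  -60.6 -58. ] y [-88.5 -54.1  11.2] z [144.3 149.6 153.6] | slab y [-89.  -37.2  25.6] x [-62.3 -60.3 -58.4]
  roll -0.54 yaw rel 0.6
```

```bash
python3 -m pendant '[[[0,-1,1,0,0,0],[0,-1,2,0,0,0],[0,-1,2.5,0,0,0],[0,-1,2.5,0,0,0]]]'; python3 -m pendant '[[[0,0,0.7,0,0,0],[0,0,0.7,0,0,0]]]'
```

```text
clock: 15.78
tool_pos: [0.5525, 0.2119, 0.1124]
orientation: [180.0, 0.0, -168.7]
force: [0.1, 0.6, -1.3]
opening: 0.0075
clock: 16.02
tool_pos: [0.5524, 0.2118, 0.1129]
orientation: [180.0, -0.0, -168.7]
force: [0.2, 0.1, -2.7]
opening: 0.0076
```

```bash
python3 -m pendant '[[[0,0,0.7,0,0,0],[0,0,0.7,0,0,0]]]'
```

```text
clock: 16.27
tool_pos: [0.5522, 0.212, 0.1134]
orientation: [180.0, -0.0, -168.7]
force: [0.1, 0.7, -4.7]
opening: 0.0077
```

```bash
python3 -m pendant '[[[0,0,0.7,0,0,0],[0,0,0.7,0,0,0]]]'
```

```text
clock: 16.52
tool_pos: [0.5523, 0.2121, 0.1142]
orientation: [180.0, -0.0, -168.7]
force: [0.1, 2.8, -5.7]
opening: 0.0076
```

Contact came at TCP z of about 0.1126, with force rising from 1.3 to 5.7 N. So the eye is level with the peg at TCP z ≈ 0.1346. I back down, withdraw, and check that the board has not turned in the grip.

```bash
python3 -m pendant '[[[0,0,-3,0,0,0],[0,0,-6,0,0,0],[-15,-3,-6,0,0,0],[-30,-6,-6,0,0,0],[-32,-6.4,10,0,0,0],[-32,-6.4,19.6,0,0,0],[-32,-6.4,19.6,0,0,0],[-32,-6.4,19.6,0,0,0]]]'; python3 e2.py; python3 e2.py
```

```text
clock: 17.52
tool_pos: [0.5206, 0.2055, 0.134]
orientation: [180.0, 0.0, -168.7]
force: [-0.7, 0.4, -1.0]
opening: 0.0078
tcp [0.5206 0.2055 0.134 ] [ 179.99    0.   -168.73] F [-0.7  0.4 -1. ] eye z nominal 0.1919
top 460 tab x [-99.8 -98.8 -92. ] y [-19.    1.3  38.5] 36 | top of tab x [-99.7 -96.6 -92. ] y [-17.4  -1.5  15.2] z [202.3 207.3 212.5] 49 | edge x [-99.6 -96.4 -92.2] y [-99.3 -42.9  41.1] z [168.1 172.3 178.6] | slab y [-97.4 -27.9  43.2] x [-100.1  -99.4  -98.5]
  roll 0.7 yaw rel 0.29
scene 196 tab x [-99.  -93.3 -91.9] y [-14.8  -4.8  12.3] 32 | top of tab x [-94.7 -93.4 -91.8] y [-13.1  -2.8  10.1] z [202.5 206.9 209.3] 16 | edge x [-95.5 -93.  -91.4] y [-94.7 -43.2   9.3] z [168.2 171.1 177.7] | slab y [-92.8 -52.9  10.7] x [-95.6 -92.9 -90.3]
  roll 1.44 yaw rel -0.16
tcp [0.5204 0.2052 0.1336] [-1.7998e+02 -4.0000e-02 -1.6873e+02] F [ 0.9  0.2 -0.6] eye z nominal 0.1915
top 463 tab x [-99.9 -99.3 -93.8] y [-64.1  -0.1  36.7] 30 | top of tab x [-99.9 -96.5 -92.3] y [-18.2  -1.7  15.2] z [201.2 206.7 210.6] 52 | edge x [-100.1  -96.5  -92.2] y [-98.3 -43.6  41.8] z [168.5 172.5 177.2] | slab y [-97.6 -27.3  44.3] x [-100.4  -99.6  -98.8]
  roll 0.18 yaw rel 0.38
scene 191 tab x [-99.7 -93.4 -91.4] y [-17.9  -5.1   9.2] 36 | top of tab x [-95.7 -92.9 -91.2] y [-14.3   0.6   9. ] z [201.2 206.1 210.6] 17 | edge x [-95.4 -93.  -89.9] y [-94.4 -41.2  11.4] z [167.9 172.7 177.4] | slab y [-92.7 -60.1  87.9] x [-94.9 -93.1 -90.9]
  roll 1.41 yaw rel 0.41
```

```bash
python3 -m pendant '[[[5,1.5,1,0,0,0],[10,2.4,1.4,0,0,0],[16,3.6,1.4,0,0,0],[20,4.4,1.4,0,0,0],[20,4.4,1.4,0,0,0]]]'; python3 -m pendant '[[[2,0.4,0,0,0,0],[4,0.8,0,0,0,0],[4,0.8,0,0,0,0]]]'
```

```text
clock: 18.35
tool_pos: [0.5407, 0.2098, 0.1352]
orientation: [-180.0, -0.0, -168.7]
force: [-0.1, -0.4, -2.1]
opening: 0.0077
clock: 18.73
tool_pos: [0.5446, 0.2107, 0.1355]
orientation: [180.0, 0.0, -168.7]
force: [0.2, 0.2, -1.3]
opening: 0.0078
```

```bash
python3 -m pendant '[[[1,0.2,0,0,0,0],[2,0.4,0,0,0,0],[3,0.6,0,0,0,0],[3,0.6,0,0,0,0]]]'; python3 -m pendant '[[[1,0.2,0,0,0,0],[2,0.4,0,0,0,0],[3,0.6,0,0,0,0],[3,0.6,0,0,0,0]]]'
```

```text
clock: 19.23
tool_pos: [0.5476, 0.2113, 0.1354]
orientation: [-180.0, -0.0, -168.7]
force: [0.1, -0.0, -2.0]
opening: 0.0076
clock: 19.73
tool_pos: [0.5506, 0.2118, 0.1354]
orientation: [-180.0, -0.0, -168.7]
force: [0.1, -0.2, -1.4]
opening: 0.0079
```

No contact force, and by count the eye is now about 7 mm onto the peg. I go on gently into the flap.

```bash
python3 -m pendant '[[[2,0.4,0,0,0,0],[4,0.8,0,0,0,0],[6,1.2,0,0,0,0],[8,1.6,0,0,0,0],[8,1.6,0,0,0,0]]]'; python3 -m pendant '[[[2,0.4,0,0,0,0],[4,0.8,0,0,0,0],[6,1.2,0,0,0,0],[8,1.6,0,0,0,0],[8,1.6,0,0,0,0]]]'
```

```text
clock: 20.35
tool_pos: [0.5586, 0.2135, 0.1354]
orientation: [-180.0, -0.0, -168.7]
force: [0.2, -0.8, -1.6]
opening: 0.0082
clock: 20.98
tool_pos: [0.5666, 0.2151, 0.1354]
orientation: [-180.0, -0.0, -168.7]
force: [-0.6, 0.2, -1.2]
opening: 0.008
```

```bash
python3 e2.py; python3 - <<'E'
from h import *
s=snapshot("scene");t=snapshot("top")
A=cv2.resize(s["pixels"][170:250,225:305],(400,400),interpolation=0);B=cv2.resize(t["pixels"][130:210,185:265],(400,400),interpolation=0)
cv2.imwrite("pics/p6.png",np.hstack([A,B])[:,:,::-1])
E
```

```text
tcp [0.5666 0.2151 0.1354] [-180.     -0.   -168.72] F [-0.6  0.2 -1.2] eye z nominal 0.1933
top 502 tab x [-53.3 -52.4 -45.8] y [-17.4  -7.3  15.9] 23 | top of tab x [-52.9 -50.6 -45.4] y [-17.3  -2.   15.8] z [203.4 208.9 213.1] 38 | edge x [-52.8 -49.3 -45.1] y [-97.9 -41.4  41.5] z [169.4 173.9 178.9] | slab y [-96.6 -32.6  45.9] x [-53.2 -52.3 -51.3]
  roll 0.41 yaw rel 0.43
scene 72 tab x None y None 0 | top of tab x None y None z None 0 | edge x [-48.8 -45.8 -44.6] y [-91.1 -59.3  11.8] z [169.8 173.4 178.1] | slab y [-93.8 -53.1   7.1] x [-47.4 -45.9 -44. ]
  roll 0.89 yaw rel 0.09
```

View pics/p6.png

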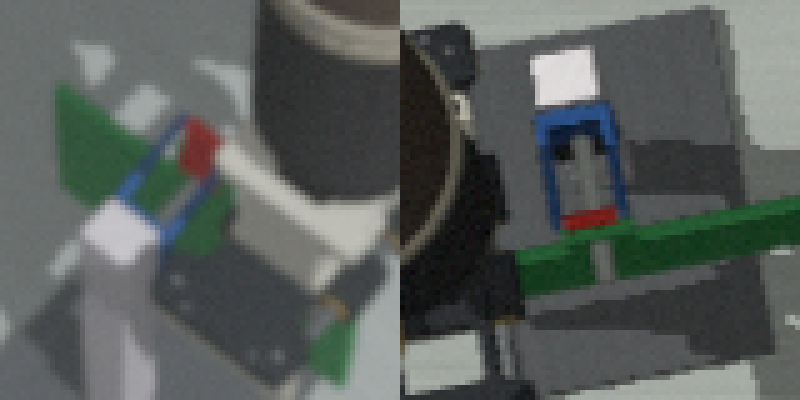

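The picture shows the peg tip sticking out through the tab (602,265), centred, and the flap starting to tilt at (590,218). I carry on inwards.

```bash
python3 -m pendant '[[[2,0.4,0,0,0,0],[4,0.8,0,0,0,0],[6,1.2,0,0,0,0],[8,1.6,0,0,0,0],[10,2,0,0,0,0],[12,2.4,0,0,0,0],[12,2.4,0,0,0,0]]]'; python3 -m pendant '[[[2,0.4,0,0,0,0],[4,0.8,0,0,0,0],[6,1.2,0,0,0,0],[8,1.6,0,0,0,0],[8,1.6,0,0,0,0]]]'
```

```text
clock: 22.05
tool_pos: [0.5786, 0.2174, 0.1354]
orientation: [-180.0, -0.0, -168.7]
force: [-0.6, 0.4, -2.1]
opening: 0.0077
clock: 22.68
tool_pos: [0.5867, 0.2191, 0.1354]
orientation: [180.0, 0.0, -168.7]
force: [-0.5, 0.3, -2.2]
opening: 0.0079
```

```bash
python3 -m pendant '[[[2,0.4,0,0,0,0],[4,0.8,0,0,0,0],[6,1.2,0,0,0,0],[6,1.2,0,0,0,0]]]'; python3 -m pendant '[[[1.5,0.3,0,0,0,0],[3,0.6,0,0,0,0],[3,0.6,0,0,0,0]]]'
```

```text
clock: 23.18
tool_pos: [0.5926, 0.2203, 0.1354]
orientation: [-180.0, 0.0, -168.7]
force: [-0.5, -0.5, -1.6]
opening: 0.0075
clock: 23.55
tool_pos: [0.5956, 0.2209, 0.1355]
orientation: [180.0, 0.0, -168.7]
force: [-0.4, -0.2, -1.9]
opening: 0.0078
```

```bash
python3 -m pendant '[[[1,0.2,0,0,0,0],[2,0.4,0,0,0,0],[2,0.4,0,0,0,0]]]'; python3 e2.py; python3 - <<'E'
from h import *
t=snapshot("top");W=cloud(t);hsv=cv2.cvtColor(t["pixels"],cv2.COLOR_RGB2HSV);H,S=hsv[...,0],hsv[...,1]
from e2 import SO,SY,yawR
m=((H<8)|(H>172))&(S>120)&(np.hypot(W[...,0]-.59,W[...,1]-.14)<.06)&(W[...,2]>.15)
Q=W[m].copy();Q[:,:2]=(Q[:,:2]-SO)@yawR(SY);print("red",len(Q),(np.percentile(Q,[2,50,98],axis=0)*1000).round(1).tolist())
E
```

```text
clock: 23.92
tool_pos: [0.5976, 0.2213, 0.1355]
orientation: [180.0, 0.0, -168.7]
force: [0.2, -0.6, -1.4]
opening: 0.0075
tcp [0.5976 0.2213 0.1355] [ 1.8000e+02  1.0000e-02 -1.6872e+02] F [ 0.2 -0.6 -1.4] eye z nominal 0.1934
top 485 tab x [-21.2 -20.  -14.7] y [-25.    3.8  12.9] 23 | top of tab x [-21.4 -17.2 -13.1] y [-9.7  2.  12.6] z [204.1 209.3 213. ] 39 | edge x [-21.5 -17.6 -13.3] y [-98.2 -44.3  40.6] z [170.3 173.9 179.3] | slab y [-97.6 -44.2  46.2] x [-21.7 -20.6 -19.7]
  roll 0.57 yaw rel 0.3
scene 57 tab x [-16.3 -15.4 -14.1] y [-11.7  -8.5  -5.7] 4 | top of tab x [-16.2 -15.1 -13.4] y [-14.8  -8.9  -4.9] z [203.7 210.5 213.1] 7 | edge x [-16.9 -14.9 -12. ] y [-91.5 -59.3 -39.9] z [169.5 172.6 177.1] | slab y [-90.9 -69.2  67.7] x [-15.4 -14.  -12.6]
  roll 3.08 yaw rel -1.13
red 43 [[-51.2, -11.6, 205.6], [-48.6, -1.1, 236.5], [-44.4, 10.1, 241.4]]
```

```bash
python3 -m pendant '[[[1,0.2,0,0,0,0],[2,0.4,0,0,0,0],[3,0.6,0,0,0,0],[3,0.6,0,0,0,0]]]'; python3 -m pendant '[[[1,0.2,0,0,0,0],[1.5,0.3,0,0,0,0],[1.5,0.3,0,0,0,0],[1.5,0.3,0,0,0,0]]]'; python3 e2.py; python3 - <<'E'
from h import *
s=snapshot("scene");t=snapshot("top")
A=cv2.resize(s["pixels"][170:250,225:305],(400,400),interpolation=0);B=cv2.resize(t["pixels"][130:210,185:265],(400,400),interpolation=0)
cv2.imwrite("pics/p7.png",np.hstack([A,B])[:,:,::-1])
E
```

```text
clock: 24.58
tool_pos: [0.6006, 0.2219, 0.1354]
orientation: [-180.0, -0.0, -168.7]
force: [0.2, 1.1, -1.3]
opening: 0.0078
clock: 25.08
tool_pos: [0.602, 0.2221, 0.1355]
orientation: [180.0, 0.0, -168.7]
force: [0.2, -0.3, -1.4]
opening: 0.0078
tcp [0.602  0.2221 0.1355] [ 180.      0.   -168.72] F [ 0.2 -0.3 -1.4] eye z nominal 0.1934
top 498 tab x [-16.9 -15.9  -2.3] y [-20.4   7.2  24.8] 17 | top of tab x [-16.9 -13.1  -9. ] y [-10.6   1.7  12.4] z [203.6 209.2 211.9] 38 | edge x [-16.9 -13.3  -8.8] y [-98.3 -44.7  41.4] z [169.9 174.6 178.7] | slab y [-98.6 -42.3  46.7] x [-17.4 -16.2 -15.1]
  roll 0.95 yaw rel 0.44
scene 64 tab x [-9.9 -9.9 -9.9] y [-10.7 -10.7 -10.7] 1 | top of tab x [-12.5 -11.4  -9.4] y [-15.3 -10.2  -4.5] z [207.3 209.3 210.2] 8 | edge x [-12.  -10.   -8.2] y [-94.2 -65.2 -42.1] z [169.7 173.1 176.7] | slab y [-91.9 -67.4  56.4] x [-11.2  -9.5  -7.9]
  roll 0.55 yaw rel -0.46
```

View pics/p7.png

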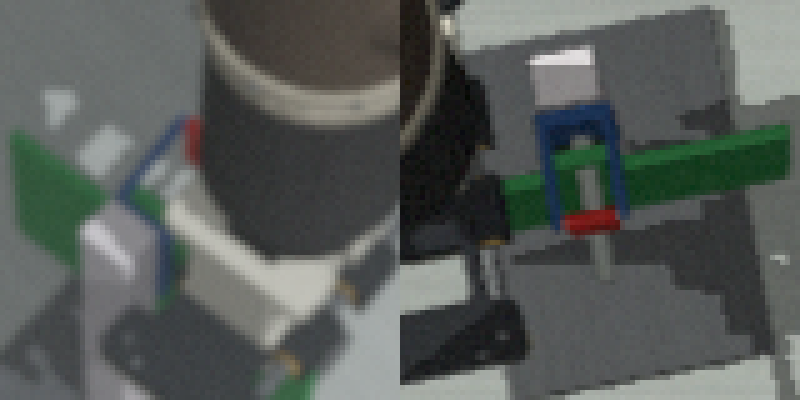

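The picture shows the flap hanging shut at (592,222) in front of the tab (590,155), with the eye at about x = -12 mm. Now I lower the board so that the peg takes its weight.

```bash
python3 -m pendant '[[[0,0,-1,0,0,0],[0,0,-2,0,0,0],[0,0,-2,0,0,0]]]'; python3 -m pendant '[[[0,0,-0.7,0,0,0],[0,0,-0.7,0,0,0]]]'; python3 -m pendant '[[[0,0,-0.7,0,0,0],[0,0,-0.7,0,0,0]]]'
```

```text
clock: 25.65
tool_pos: [0.6019, 0.2221, 0.1333]
orientation: [-180.0, -0.0, -168.7]
force: [0.2, -0.2, -1.6]
opening: 0.0078
clock: 25.9
tool_pos: [0.6019, 0.2221, 0.1327]
orientation: [180.0, -0.0, -168.7]
force: [-0.0, -0.1, -1.3]
opening: 0.0077
clock: 26.15
tool_pos: [0.6021, 0.2221, 0.1322]
orientation: [-180.0, 0.0, -168.7]
force: [1.2, -1.0, 0.0]
opening: 0.0079
```

```bash
python3 -m pendant '[[[0,0,0,0,0,0],[0,0,0,0,0,0],[0,0,0,0,0,0],[0,0,0,0,0,0]]]' 0.3; python3 -m pendant '[[[0,0,15,0,0,0],[0,0,40,0,0,0],[0,0,80,0,0,0],[0,0,120,0,0,0],[-20,20,150,0,0,0],[-60,50,150,0,0,0],[-100,90,150,0,0,0],[-140,120,150,0,0,0],[-140,120,150,0,0,0]]]'
python3 - <<'E'
from h import *
from e2 import SO,SY,yawR
t=snapshot("top");s=snapshot("scene")
for n,x in(("top",t),("scene",s)):
    W=cloud(x);hsv=cv2.cvtColor(x["pixels"],cv2.COLOR_RGB2HSV);H,S=hsv[...,0],hsv[...,1]
    near=(np.hypot(W[...,0]-.61,W[...,1]-.145)<.12)&(W[...,2]>.04)
    for nm,m in(("red",((H<8)|(H>172))&(S>120)),("green",(H>45)&(H<85)&(S>110))):
        Q=W[m&near].copy();Q[:,:2]=(Q[:,:2]-SO)@yawR(SY);print(n,nm,len(Q),(np.percentile(Q,[2,50,98],axis=0)*1000).round(1).tolist())
    e=Q[Q[:,2]<np.percentile(Q[:,2],99)-.03];
    A=np.c_[e[:,1:],np.ones(len(e))];print("  plane x=ay+bz+c",np.linalg.lstsq(A,e[:,0],rcond=None)[0].round(3))
    E=Q[(Q[:,2]>.162)&(Q[:,2]<.18)];print("  roll",np.degrees(np.polyfit(E[:,1],E[:,2],1)[0]).round(2))
A=cv2.resize(s["pixels"][170:250,225:305],(400,400),interpolation=0);B=cv2.resize(t["pixels"][130:210,185:265],(400,400),interpolation=0)
cv2.imwrite("pics/p8.png",np.hstack([A,B])[:,:,::-1])
E
```

```text
clock: 26.65
tool_pos: [0.602, 0.2221, 0.1321]
orientation: [180.0, 0.0, -168.7]
force: [-0.6, 0.9, 0.7]
opening: 0.03
clock: 27.78
tool_pos: [0.46, 0.344, 0.2838]
orientation: [179.9, 0.1, -168.5]
force: [-0.1, 0.3, 0.3]
opening: 0.0306
top red 47 [[-51.3, -11.5, 205.2], [-48.5, -0.7, 236.3], [-44.0, 10.1, 240.4]]
top green 688 [[-17.1, -95.8, 75.2], [-16.0, -7.6, 150.8], [-9.1, 92.2, 206.6]]
  plane x=ay+bz+c [-0.004  0.032 -0.02 ]
  roll 0.49
scene red 43 [[-49.6, -9.8, 207.8], [-46.9, -2.2, 228.6], [-44.5, 8.2, 241.5]]
scene green 229 [[-14.8, -91.4, 94.6], [-10.4, 27.6, 170.3], [-8.1, 94.7, 207.9]]
  plane x=ay+bz+c [-0.007 -0.017 -0.008]
  roll -0.01
```

View pics/p8.png

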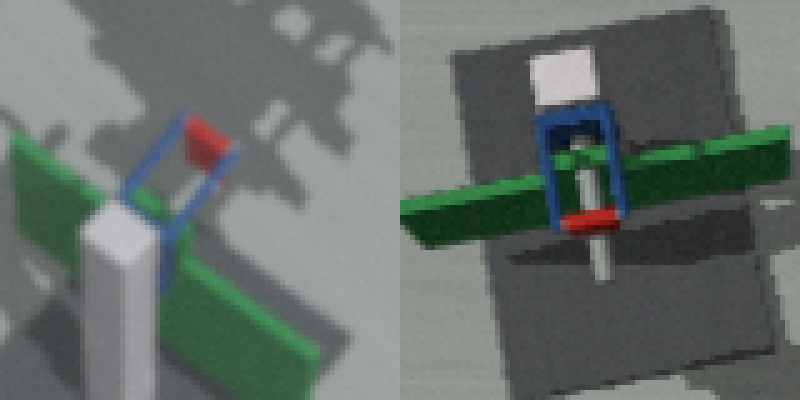

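The picture shows the board hanging upright on the peg, with the flap shut in front of it (592,222). I let it settle, check that it is still and that nothing else has moved, and hand in.

```bash
python3 -m pendant '[[[0,0,0,0,0,0],[0,0,0,0,0,0],[0,0,0,0,0,0],[0,0,0,0,0,0],[0,0,0,0,0,0],[0,0,0,0,0,0],[0,0,0,0,0,0],[0,0,0,0,0,0],[0,0,0,0,0,0],[0,0,0,0,0,0]]]'
python3 - <<'E'
from h import *
from e2 import SO,SY,yawR
def g(x):
    W=cloud(x);hsv=cv2.cvtColor(x["pixels"],cv2.COLOR_RGB2HSV);H,S=hsv[...,0],hsv[...,1]
    m=(np.hypot(W[...,0]-.61,W[...,1]-.145)<.12)&(W[...,2]>.04)&(H>45)&(H<85)&(S>110);return m,W
a=snapshot("top")
for _ in range(6): b=snapshot("top")
ma,W=g(a);mb,_=g(b);Q=W[ma].copy();Q[:,:2]=(Q[:,:2]-SO)@yawR(SY);print("green",(np.percentile(Q,[2,50,98],axis=0)*1000).round(1).tolist(),"mask changes",(ma^mb).sum(),ma.sum())
o=np.load("top0.npy",allow_pickle=True).item()
for nm,(r0,r1,c0,c1) in dict(white=(225,250,340,440),punnet=(100,148,312,374)).items():
    print(nm,"mean abs diff",np.abs(o["pixels"][r0:r1,c0:c1].astype(int)-b["pixels"][r0:r1,c0:c1]).mean().round(2))
print(get_obs()["clock"]);close_job()
E
```

```text
clock: 29.12
tool_pos: [0.462, 0.3421, 0.2821]
orientation: [-180.0, 0.0, -168.7]
force: [1.0, 0.7, 0.1]
opening: 0.0308
green [[-17.2, -95.9, 75.0], [-16.0, -7.4, 150.4], [-9.1, 92.3, 207.6]] mask changes 15 698
white mean abs diff 15.09
punnet mean abs diff 8.28
29.475
the job is handed in; nothing more can be done
```

The green board is hanging by its eye on the peg with the flap shut behind it, and I handed the job in at about 29.5 s. No verdict is reported.

**What I did:**
- I took the board from the rack with the jaws only part open, because the white board stood close.
- I felt the peg's underside with the tab. The wrist force peaked near 6 N, and the peg axis came out at about 0.192 m.
- I pushed the eye along the peg and past the flap with almost no change in the force reading. Then I lowered the board until the peg took its weight, let go and backed away.

**Last checks:**
- **Board:** The eye is about 12–13 mm out from the peg's root. The board is upright to about 2° and showed no visible motion over the last pictures.
- **Flap:** It hangs vertical in front of the tab in both views. I did not measure its angle while it was being lifted; the pictures show only the start of the lift and it shut again afterwards.

**Checks that failed or disagreed:**
- My first attempt to feel the peg with the shut fingertips found nothing. By the camera, the fingertips end about 24 mm above the reported tool point when part open.
- The sideways position of the eye differed by up to about 2 mm between estimates.
- The final before-and-after picture difference was not zero for the white board (15 grey levels) or the cress box (8). I put this down to changed shadows and noise. The arm never felt contact with either, but I did not re-measure their positions.
- I did not check the bowl in the last pictures.

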